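# Lock the jig's over-centre clamp with an extension tube

## Task

Clamp the small wooden offcut in the raised jig: take the square aluminium tube from its rest, slip it over the clamp's short lever right up to the shoulder, and with it swing the lever (counter-clockwise from above) through the stiff dead point and press it fully home on the red stop pin, by feel: the pin's plate is held by friction only, and much over 15 N on the tube there shifts it, which must not happen. Keep the gripper itself off the lever. Then draw the tube off, lay it back in its rest, and leave the other things alone.

Things in the scene. Friction and masses are not known exactly. Their poses are not given: they have to be found in the camera images.
- jig: Plywood jig fixed to the table, 195 deep (x) x 140 wide (y), deck 100 mm high, nothing on it above 155. Origin on the table under the lever's vertical pivot, 50 mm behind the jig's front edge; x runs from the pivot along the push rod to offcut and fence, y left, z up. A rubber-tipped push rod (109 mm up) advances 11 mm as the lever is swung and pushes the offcut against the pale wooden fence.
- lever: Dark steel clamp lever, turning level about the pivot. Origin on the pivot axis, 137 mm above the table, at mid-height of the lever; x points outward along it, z up. A 14 mm square arm to 71 mm out, a round shoulder (23 mm diameter) to 75, then the bare stub. It starts open, pointing to the robot's left, and is home 65 degrees counter-clockwise from there, pointing about to the robot.
- lever_nose (a point): Domed end of the lever's bare round stub (13 mm diameter), 135 mm from the pivot. Feel: resistance peaks at about 2.9 N m (15 N at the tube's middle) half-way round, falls to pivot friction (1.2 N m) at the dead point, 4.3 degrees before the stop, and to 0.8 N m (4 N) just before the stop. Friction leaves the lever standing where it is let go, so it must be pressed home.
- lever_cheek (a point): Point on the lever's side, 65 mm from the pivot and 7 mm to its left (+y of the lever), at the height of its centre line, that meets the stop pin.
- stop_pin (a point): Point on the red stop pin (8 mm diameter) that the lever's side meets; it coincides with the cheek point when home. The pin stands on a steel plate about the pivot, set anew each time (up to 5 degrees either way), that carries lever and dead point with it. The plate is held by friction: it slips at 4 N m, 20 N at the tube's middle, and must not shift by 1.5 mm at the pin.
- tube_center (a point): Centre of the loose aluminium square tube: 240 mm long (its x axis), 22 mm square outside, 16 mm inside, open at both ends (use either), 200 to 325 g, thin red bands 28 mm either side of the middle. It starts level in its rest, its centre 51 mm above the table. Fully on the lever, its centre is 195 mm from the pivot, 137 mm above the table; it can lean 3 to 5 degrees on the stub.
- tube_rest: Wooden rest fixed to the table, left of the jig. Origin on the table under its middle, x along the tube's lying direction. Two uprights (16 mm thick, 160 mm apart) with square notches 32 mm wide and 17 deep, their floors 40 mm above the table; base board 10 mm thick. The space between the uprights is free for fingers. Tube centre when lying in it: 51 mm above the origin.
- offcut_center (a point): Centre of the small wooden offcut, 42 x 60 x 18 mm, lying loose between two low rails on the jig's deck; clamped against the fence its centre is 89 mm from the pivot along the jig's x; it starts 3 to 6 mm short of that.
- jar: Jar with red lid, 59 mm diameter, 70 mm tall, loose bystander; origin under its base.
- meter: Orange handheld meter, 64 x 137 x 42 mm, loose bystander; origin under its middle.

How it is judged:
By the outcome, as a careful person would: the job done as asked, in the order asked, and still so for the second after the job is handed in, with the robot touching nothing.
It also fails if it takes over 72 s, if anything falls off the work surface, if the arm or the gripper's body presses on something with over 40 N, if the wrist force passes 120 N, or if a joint passes its speed limit or range.

## Robot

A 6-joint arm with a two-finger parallel gripper is mounted at the origin on a cart in front of the work surface, level with it; the furniture and walls round the work are solid. World frame = base frame: x ahead of the robot, y to its left, z up, the work surface at z = 0. Lengths are in m, angles in rad, forces in N, time in s.
With the tool pointing down it reaches from about 0.35 to 0.775 m from the base axis. Payload 7.3 kg.
Tool frame: the origin (TCP) lies at the very end of the fingers, on their centre line; the grasp point (between the pads) lies 19 mm behind it (pinch_z is the distance from the TCP to the grasp point, in m); z points along the fingers, y is the line along which they close (so a half turn about z gives the same grasp; the last joint's range is limited). The gripper opens to 92 mm and grips with 3 to 60 N. Pads are 19 mm wide; open, the fingers measure 130 mm over their backs; the gripper's body (75 mm by 190 mm) begins 47 mm behind the grasp point.
Start: joints at [-0.88, 0.342, 1.524, -0, 1.275, -0.146], TCP at [0.39, -0.352, 0.227] pointing down, gripper open.
Joint ranges: [-2.53, 2.53], [-0.77, 2.02], [0.04, 2.7], [-1, 4.14], [0.28, 2.66], [-3.11, 3.11]. Speed limits (rad/s): [2.57, 2.57, 3.14, 3.14, 3.14, 3.14].

## Interface

Orientations are given as [roll, pitch, yaw] about the fixed x, y, z axes, in that order (R = Rz(yaw) Ry(pitch) Rx(roll)).
In Python, from cell import * gives the robot as it stands.
- The arm moves only by the tool arm_command, never from a script. Its arguments are lists of equal length, an entry for each row: "fingers": the gripper command: -1 is fully open, 1 is shut, values between are in proportion; "travel": the shift along the tool's x, y, z in m, a list of three; "dr": the turn, a rotation vector about the tool's x, y, z in degrees, a list of three. In form: {"fingers": [fingers, ...], "travel": [[x, y, z], ...], "dr": [[wx, wy, wz], ...]}. A call has 1 to 8 rows; each row is the pose to reach, as a shift and turn from the pose commanded when the call began, along the tool's axes at that moment; what a row does not reach only later rows make up. A row lasts 1/12 s, in which the tool goes at most 41.7 mm and 7.16 degrees, less where a joint would pass 70% of its speed; a pose out of reach is approached as far as the arm can. A call with a gripper value outside its range is refused whole. The fingers move at their own pace and stop on an object; "squeeze" is the grip in N (left out, the last holds). Time passes only in rows, so rows that repeat a pose let the fingers close. It gives the time, the measured TCP pose, the force, the opening and the grip force at its end, in the units of the state.
- observe(): the state, without advancing time (a new reading comes with each control period).
- read_camera(name): name is "scene" or "side" or "wrist"; returns a dict with "color" (480x640x3 uint8, blue, green, red), "z_map" (480x640 float32, m along the optical axis (not along the pixel's ray), 0 where there is no reading), "fx", "fy", "cx", "cy" (pixels), "R" (3x3) and "t" (3): a world point X has camera coordinates R X + t. Camera axes: x right, y down, z forward; pixel columns grow to the right and rows downward; lengths in m; the calibration is good to about 2 mm. The wrist camera is an equidistant fisheye: a pixel r from the principal point sees the ray r / f radians off the axis. A picture is of the moment at which its call begins.
- hand_in(): hands the job in; it is judged then, once.
The state is a dict: "time": time; "qpos": joint angles; "qvel": joint speeds; "joint_efforts": joint torques, N m; "tool_pos": TCP position; "tool_rot": TCP orientation; "contact_force": force on the tool from outside, world axes, zero at the start; "torque": the same for the moment, N m; "opening": finger opening in m; "grip_force": force on a finger pad.
Only numpy, scipy, OpenCV 4.12 (cv2) and the standard library are available. Lean on these libraries where they do the work, as an engineer would, in place of code of your own. Each camera call takes 0.05 s, during which the arm holds its last target. There are 200 camera calls.

## Working session

There is one attempt and no reset: what is moved stays moved. The work goes in short steps, Python scripts to look and compute and a tool call to move; the robot and the scene stay as the last step left them, time stands still between calls to the robot, and variables do not carry over. Pictures are saved under pics/ and viewed, at most 10 in all, crops included, and the job is handed in when it is done.

Besides the shell and the picture viewer there is one more tool, called after "Emit:" as name(argument=value, ...) on one line, values as JSON. arm_command: Moves the arm, as the interface text tells. Its arguments: {"type":"object","properties":{"fingers":{"type":"array","items":{"type":"number"}},"travel":{"type":"array","items":{"type":"array","items":{"type":"number"}}},"dr":{"type":"array","items":{"type":"array","items":{"type":"number"}}},"squeeze":{"type":"number"}},"required":["fingers","travel","dr"]}

```bash
mkdir -p pics; ls
python3 - <<'E'
from cell import *
import cv2,numpy as np
s=observe();print(s)
for n in("scene","side"):
    c=read_camera(n);np.savez(f"{n}0.npz",**c);cv2.imwrite(f"pics/{n}0.png",c["color"])
    print(n,c["fx"],c["cx"],c["cy"],np.round(-c["R"].T@c["t"],3),np.round(c["R"],2).tolist())
E
```

```text
pics
{'time': 0.0, 'qpos': array([-8.79983065e-01,  3.42729858e-01,  1.52501899e+00, -1.38963843e-05,
        1.27536565e+00, -1.46000637e-01]), 'qvel': array([ 0.00047801,  0.0021514 ,  0.00135418,  0.00027842, -0.00105019,
       -0.00163685]), 'joint_efforts': array([ 3.96761943e-04, -4.31243205e+01, -2.44218761e+01,  7.17428257e-02,
        5.59406821e-02, -1.19916413e-04]), 'tool_pos': array([ 0.38957424, -0.35133807,  0.22604056]), 'tool_rot': array([-3.14008506e+00, -2.08256279e-04,  8.36817798e-01]), 'contact_force': array([-0.00526789,  0.68540879, -0.4024997 ]), 'torque': array([-0.00902169,  0.02430479,  0.02825614]), 'grip_force': 0.0, 'opening': 0.09194479054491604}
scene 614.0871021328262 314.3611517414649 247.39745288225163 [1.327 1.053 0.854] [[-0.83, 0.55, -0.02], [0.29, 0.41, -0.86], [-0.47, -0.73, -0.51]]
side 572.7125750367749 327.33599066295744 237.21844377006386 [0.154 0.627 1.202] [[-0.78, -0.62, -0.01], [-0.49, 0.63, -0.6], [0.38, -0.46, -0.8]]
```

View pics/scene0.png

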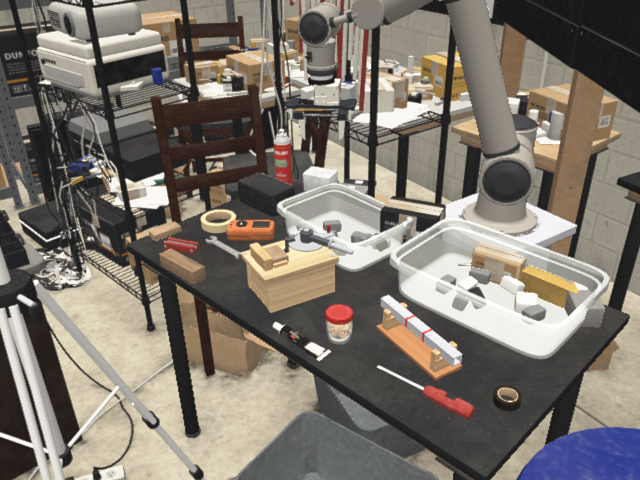

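View pics/side0.png

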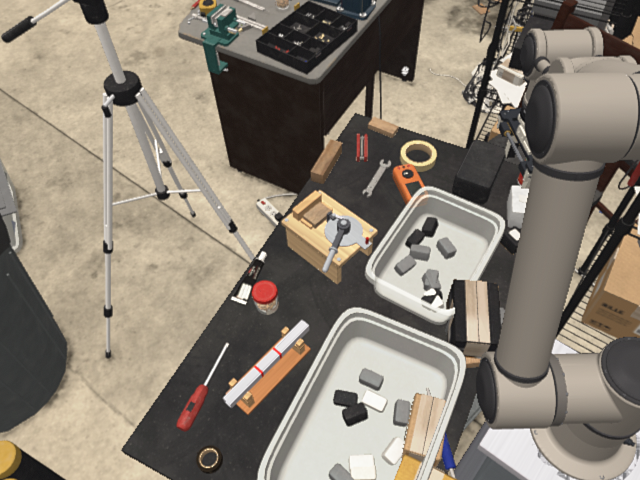

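The scene view shows the tube in its rest at (380-460, 300-365) and the jig at (245-335, 235-305). In the side view the tube runs from (228,400) to (305,325), and the lever from its pivot near (343,228) to its nose near (326,268).

```bash
cat > h.py <<'E'
import numpy as np,cv2
def load(f): return dict(np.load(f))
def onplane(c,uv,z):
    uv=np.atleast_2d(uv).astype(float)
    d=np.c_[(uv[:,0]-c["cx"])/c["fx"],(uv[:,1]-c["cy"])/c["fy"],np.ones(len(uv))]@c["R"]
    o=-c["R"].T@c["t"]
    return o+d*((z-o[2])/d[:,2])[:,None]
def cloud(c):
    v,u=np.mgrid[0:480,0:640];z=c["z_map"]
    P=np.stack([(u-c["cx"])/c["fx"]*z,(v-c["cy"])/c["fy"]*z,z],-1)
    W=(P-c["t"])@c["R"]; W[z==0]=np.nan
    return W
def proj(c,X):
    p=c["R"]@np.asarray(X)+c["t"];return np.array([c["fx"]*p[0]/p[2]+c["cx"],c["fy"]*p[1]/p[2]+c["cy"]])
E
python3 - <<'E'
from h import *
a=load("side0.npz");b=load("scene0.npz")
def crop(c,x,y,w,h,s):return cv2.resize(c["color"][y:y+h,x:x+w],None,fx=s,fy=s,interpolation=cv2.INTER_CUBIC)
m=np.vstack([np.hstack([crop(a,215,310,100,75,4),crop(a,280,190,100,75,4)]),np.hstack([crop(b,370,290,100,75,4),crop(b,245,220,100,75,4)])])
cv2.imwrite("pics/m0.png",m)
for n,c in(("side",a),("scene",b)):
    W=cloud(c);z=W[...,2]
    hsv=cv2.cvtColor(c["color"],cv2.COLOR_BGR2HSV)
    reg=np.zeros((480,640),bool)
    if n=="side": reg[310:420,215:320]=1
    else: reg[290:375,370:470]=1
    mk=reg&(z>.055)&(z<.069)
    P=W[mk][:,:2];m_=P.mean(0);u,s,vt=np.linalg.svd(P-m_);t=(P-m_)@vt[0]
    print(n,len(P),m_,vt[0],t.min(),t.max(),np.median(W[mk][:,2]),m_+vt[0]*(t.min()+t.max())/2)
    red=reg&(hsv[...,1]>120)&((hsv[...,0]<8)|(hsv[...,0]>172))
    nn,l,st,ce=cv2.connectedComponentsWithStats(red.astype(np.uint8))
    for i in range(1,nn):
        if st[i,4]>4: print(" red",ce[i],st[i,4],onplane(c,ce[i],.062)[0], np.nanmedian(W[l==i],0))
E
```

```text
side 1387 [0.58548709 0.31500149] [0.0410681  0.99915635] -0.1263353949581502 0.11437711436039186 0.06147543668022685 [0.58524153 0.3090274 ]
 red [277.76 352.52] 25 [0.58735369 0.28180245 0.062     ] [0.58757305 0.28060461 0.06093632]
 red [259.14814815 370.48148148] 27 [0.59101381 0.33718905 0.062     ] [0.59132268 0.33641567 0.06046804]
scene 1225 [0.57669807 0.31170037] [0.28654457 0.95806691] -0.11943488264819699 0.12198633398940212 0.06061339887543576 [0.57706362 0.3129226 ]
 red [407.61904762 320.23809524] 21 [0.6047155  0.28601704 0.062     ] [0.60256855 0.27815862 0.05706683]
 red [424.96 333.6 ] 25 [0.6052308  0.34026516 0.062     ] [0.60418771 0.33512259 0.05791237]
```

View pics/m0.png

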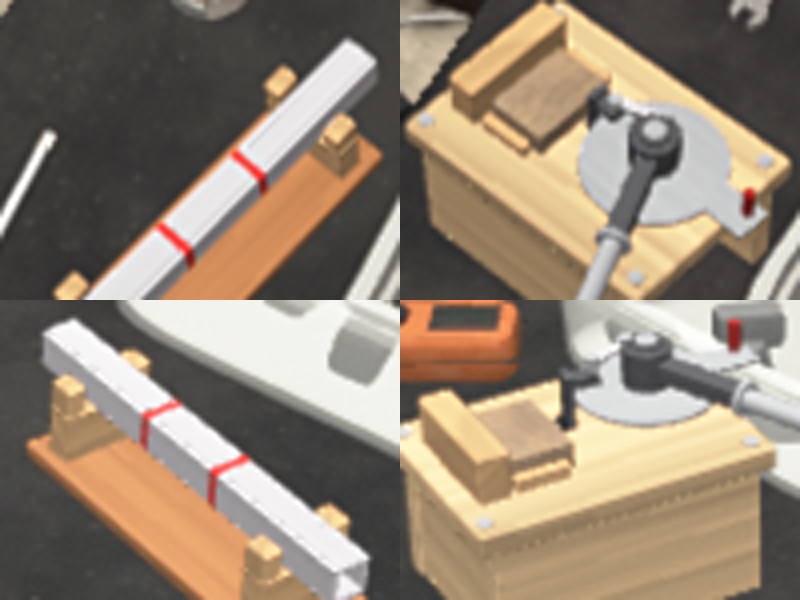

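The montage shows the tube with its two red bands, the lever pivot, shoulder and red pin in both views. I triangulate those from the pixels I read off.

```bash
cat >> h.py <<'E'
def tri(c1,p1,c2,p2):
    A=[];B=[]
    for c,p in((c1,p1),(c2,p2)):
        d=c["R"].T@np.array([(p[0]-c["cx"])/c["fx"],(p[1]-c["cy"])/c["fy"],1]);d/=np.linalg.norm(d)
        M=np.eye(3)-np.outer(d,d);A.append(M);B.append(M@(-c["R"].T@c["t"]))
    X=np.linalg.lstsq(np.vstack(A),np.hstack(B),rcond=None)[0]
    return X,[np.round(proj(c,X)-p,1) for c,p in((c1,p1),(c2,p2))]
E
python3 - <<'E'
from h import *
a=load("side0.npz");b=load("scene0.npz")
for n,p,q in(("pivot",(343.75,223),(306.3,230.5)),("shoulder",(333.2,249.5),(330.5,243.3)),("pin",(367.2,238.2),(328.75,226.2))):
    print(n,*tri(a,p,b,q))
print(onplane(a,[(286.75,220),(371.5,230),(339,259.5)],.101))
print(onplane(b,[(245+20/4,220+132/4),(245+352/4,220+141/4),(245+85/4,220+223/4)],.101))
# stub pixels: region beyond shoulder
for c,n,(x0,x1,y0,y1) in((a,"side",(318,340,245,275)),(b,"scene",(328,358,238,256))):
    W=cloud(c);z=W[...,2]
    r=np.zeros((480,640),bool);r[y0:y1,x0:x1]=1
    mk=r&(z>.125)&(z<.15);P=W[mk]
    m=P.mean(0);vt=np.linalg.svd(P[:,:2]-m[:2])[2][0];t=(P[:,:2]-m[:2])@vt
    print(n,mk.sum(),m,vt,m[:2]+vt*t.min(),m[:2]+vt*t.max())
E
```

```text
pivot [ 0.65065406 -0.03319846  0.1490929 ] [array([-0.,  0.]), array([-0., -0.])]
shoulder [0.62801913 0.03546495 0.13854839] [array([ 0. , -0.1]), array([0.1, 0.1])]
pin [ 0.58472987 -0.03621586  0.13932861] [array([-0. ,  0.4]), array([-0.3, -0.3])]
[[ 0.78947875  0.01520764  0.101     ]
 [ 0.60730555 -0.08749306  0.101     ]
 [ 0.61619437  0.02907314  0.101     ]]
[[ 0.77469874 -0.09176731  0.101     ]
 [ 0.61857407  0.03137677  0.101     ]
 [ 0.79205845  0.01766861  0.101     ]]
side 188 [0.61876288 0.05851205 0.14179163] [ 0.30837857 -0.95126371] [0.60641504 0.09660178] [0.63237695 0.01651639]
scene 171 [0.62281141 0.06112444 0.13903437] [-0.31790487  0.94812261] [0.634699   0.02567077] [0.61033914 0.09832184]
```

Emit:
arm_command(fingers=[-1, -1, -1, -1, -1, -1, -1, -1], travel=[[0.036, -0.017, 0], [0.072, -0.034, 0], [0.108, -0.05, 0], [0.144, -0.067, 0], [0.18, -0.083, 0], [0.216, -0.1, 0], [0.252, -0.116, 0], [0.288, -0.133, 0]], dr=[[0, 0, -2.5], [0, 0, -5], [0, 0, -7.5], [0, 0, -10], [0, 0, -12.5], [0, 0, -15], [0, 0, -17.5], [0, 0, -20]])

```text
time: 0.77
tool_pos: [0.4841, -0.0468, 0.2265]
tool_rot: [-3.141, 0.0, 1.188]
contact_force: [1.1, -0.4, -0.9]
opening: 0.0916
grip_force: 0.0
```

```bash
cat >> h.py <<'E'
from scipy.spatial.transform import Rotation as Ro
def tool(s): return Ro.from_euler("xyz",s["tool_rot"]).as_matrix()
def togo(s,pos,yaw): # travel in tool axes and dr for target pos, tool-down yaw(deg)
    R=tool(s);T=Ro.from_euler("xyz",[180,0,yaw],degrees=True).as_matrix()
    return np.round(R.T@(np.asarray(pos)-s["tool_pos"]),4),np.round(Ro.from_matrix(R.T@T).as_rotvec(degrees=True),2)
E
python3 - <<'E'
from h import *
from cell import *
s=observe();print(s["time"],s["tool_pos"],s["tool_rot"],togo(s,(.59,.311,.22),88))
for n in("side","scene"):
    c=load(n+"0.npz");W=cloud(c);hsv=cv2.cvtColor(c["color"],cv2.COLOR_BGR2HSV)
    red=(hsv[...,1]>150)&((hsv[...,0]<8)|(hsv[...,0]>172))
    k=red&(abs(W[...,2]-.07)<.015)&(W[...,0]>.3)&(W[...,0]<1)
    nn,l,st,ce=cv2.connectedComponentsWithStats(k.astype(np.uint8))
    i=1+np.argmax(st[1:,4]);print(n,"jar",ce[i],st[i,4],onplane(c,ce[i],.07))
    # heights of tub rims, x<.6
    for y in(-.2,-.1,0,.1,.2,.3):
        k=(abs(W[...,1]-y)<.05)&(W[...,0]>.25)&(W[...,0]<.57)&(W[...,2]<.3);print(y,np.round(np.nanpercentile(W[...,2][k],[50,95,99]),3) if k.any() else 0)
E
```

```text
0.7667 [ 0.48405168 -0.04679357  0.22654103] [-3.14129896e+00  1.10562371e-04  1.18781558e+00] (array([ 0.3715, -0.0354,  0.0065]), array([ -0.02,   0.  , -19.94]))
side jar [264.28540773 291.92703863] 466 [[0.70938065 0.18980377 0.07      ]]
-0.2 [0.009 0.092 0.1  ]
-0.1 [0.04  0.105 0.107]
0 [0.061 0.104 0.107]
0.1 [0.035 0.108 0.111]
0.2 [0.012 0.093 0.11 ]
0.3 [0.009 0.091 0.109]
scene jar [338.9124424  313.91013825] 434 [[0.7167328  0.19383156 0.07      ]]
-0.2 [0.008 0.09  0.097]
-0.1 [0.043 0.103 0.105]
0 [0.042 0.102 0.104]
0.1 [0.002 0.104 0.108]
0.2 [0.031 0.1   0.108]
0.3 [0.03  0.104 0.108]
```

Emit:
arm_command(fingers=[-0.5, -0.5, 0, 0, 0, 0, 0, 0], travel=[[0.04, 0, 0], [0.08, -0.005, 0], [0.12, -0.01, 0], [0.16, -0.015, 0], [0.2, -0.02, 0], [0.24, -0.025, 0], [0.28, -0.03, 0], [0.32, -0.035, 0]], dr=[[0, 0, -2.5], [0, 0, -5], [0, 0, -7.5], [0, 0, -10], [0, 0, -12.5], [0, 0, -15], [0, 0, -17.5], [0, 0, -20]])

```text
time: 1.43
tool_pos: [0.5716, 0.263, 0.2262]
tool_rot: [-3.141, 0.0, 1.537]
contact_force: [1.5, -0.5, -0.1]
opening: 0.0468
grip_force: 0.0
```

Emit:
arm_command(fingers=[0, 0, 0, 0], travel=[[0.03, 0, 0], [0.05, 0.015, 0], [0.05, 0.015, 0], [0.05, 0.015, 0]], dr=[[0, 0, 0], [0, 0, 0], [0, 0, 0], [0, 0, 0]])

```text
time: 1.77
tool_pos: [0.5882, 0.3112, 0.2252]
tool_rot: [-3.14, 0.001, 1.537]
contact_force: [0.0, -0.2, -0.9]
opening: 0.0461
grip_force: 0.0
```

Run:
```python
from h import *
from cell import *
s=observe();print(s["time"],s["tool_pos"],s["tool_rot"],s["opening"])
c=read_camera("wrist");np.savez("w1.npz",**c);cv2.imwrite("pics/w1.png",c["color"])
print(c["fx"],c["cx"],c["cy"],-c["R"].T@c["t"],c["R"].round(2).tolist())
```

```text
1.7667 [0.58823264 0.31117626 0.22522105] [-3.13988695e+00  1.14294850e-03  1.53660902e+00] 0.04611890725718322
371.64829954431775 317.27786424279594 237.07994894027922 [0.59276861 0.38115844 0.38282246] [[1.0, -0.03, -0.0], [-0.03, -0.96, 0.26], [-0.01, -0.26, -0.96]]
```

View pics/w1.png

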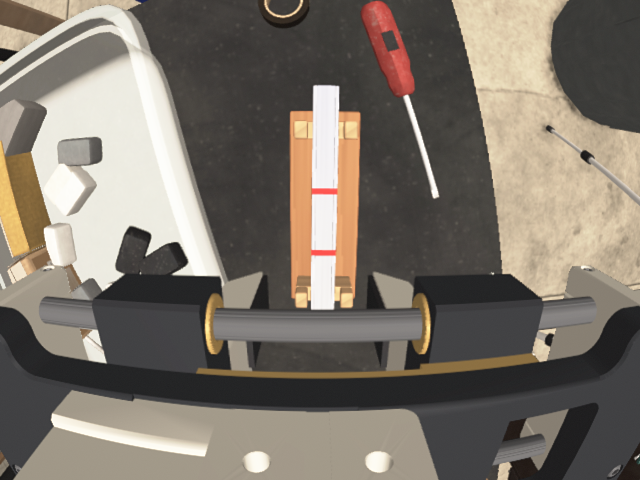

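The wrist view shows the red bands at (324,190) and (323,253), with the tube running (326,86) to (323,308). I cast fisheye rays onto z = 0.062.

```bash
cat >> h.py <<'E'
def fish(c,uv,z):
    uv=np.atleast_2d(uv).astype(float);x=(uv[:,0]-c["cx"])/c["fx"];y=(uv[:,1]-c["cy"])/c["fy"]
    r=np.hypot(x,y)+1e-12
    d=np.c_[np.sin(r)*x/r,np.sin(r)*y/r,np.cos(r)]@c["R"];o=-c["R"].T@c["t"]
    return o+d*((z-o[2])/d[:,2])[:,None]
E
python3 - <<'E'
from h import *
c=load("w1.npz");hsv=cv2.cvtColor(c["color"],cv2.COLOR_BGR2HSV)
red=(hsv[...,1]>130)&((hsv[...,0]<8)|(hsv[...,0]>172));red[:,:300]=0;red[:,350:]=0;red[:170]=0;red[280:]=0
nn,l,st,ce=cv2.connectedComponentsWithStats(red.astype(np.uint8))
B=[]
for i in range(1,nn):
    if st[i,4]>15: B.append(fish(c,ce[i],.062)[0]);print(ce[i],st[i],B[-1])
B=np.array(B);print("mid",B.mean(0),"d",B[0]-B[1],np.degrees(np.arctan2(*(B[0]-B[1])[[1,0]])))
# top edges of the tube
t=(hsv[...,1]<40)&(hsv[...,2]>170);L=[];R=[]
for v in range(95,270,4):
    u=np.where(t[v,300:350])[0]
    if len(u)>15: L.append((300+u.min()-.5,v));R.append((300+u.max()+.5,v))
PL=fish(c,L,.062);PR=fish(c,R,.062);M=(PL+PR)/2
k=np.polyfit(M[:,1],M[:,0],1);print("width",np.median(PR-PL,0),"x at y=.311",np.polyval(k,.311),"angle",90-np.degrees(np.arctan(k[0])), "ytop",fish(c,[(326,86)],.062))
E
```

```text
[324.3046875 190.9765625] [312 189  26   5 128] [0.59690453 0.33511364 0.062     ]
[322.90243902 252.03252033] [311 250  25   5 123] [0.5939811  0.27958493 0.062     ]
mid [0.59544282 0.30734928 0.062     ] d [0.00292344 0.05552871 0.        ] 86.9863139795141
width [ 0.02192437 -0.00071197  0.        ] x at y=.311 0.5956863589176595 angle 87.35061810885823 ytop [[0.60131204 0.42626026 0.062     ]]
```

Emit:
arm_command(fingers=[0, 0, 0, 0, 0, 0, 0, 0], travel=[[-0.0035, 0.0074, 0.03], [-0.0035, 0.0074, 0.06], [-0.0035, 0.0074, 0.09], [-0.0035, 0.0074, 0.12], [-0.0035, 0.0074, 0.15], [-0.0035, 0.0074, 0.17], [-0.0035, 0.0074, 0.185], [-0.0035, 0.0074, 0.191]], dr=[[0, 0, 0.8], [0, 0, 0.8], [0, 0, 0.8], [0, 0, 0.8], [0, 0, 0.8], [0, 0, 0.8], [0, 0, 0.8], [0, 0, 0.8]])

```text
time: 2.48
tool_pos: [0.5942, 0.3045, 0.0332]
tool_rot: [-3.137, 0.002, 1.519]
contact_force: [-0.5, 0.3, 0.0]
opening: 0.046
grip_force: 0.0
```

Emit:
arm_command(fingers=[0.2, 0.4, 0.6, 0.7, 0.7, 0.7, 0.7, 0.7], travel=[[0, 0, 0], [0, 0, 0], [0, 0, 0], [0, 0, 0], [0, 0, 0], [0, 0, 0], [0, 0, 0], [0, 0, 0]], dr=[[0, 0, 0], [0, 0, 0], [0, 0, 0], [0, 0, 0], [0, 0, 0], [0, 0, 0], [0, 0, 0], [0, 0, 0]], squeeze=40)

```text
time: 3.15
tool_pos: [0.5962, 0.3068, 0.0373]
tool_rot: [3.14, -0.0, 1.521]
contact_force: [-2.8, -1.4, 6.5]
opening: 0.0216
grip_force: 40.0
```

Emit:
arm_command(fingers=[0.7, 0.7, 0.7, 0.7, 0.7, 0.7, 0.7, 0.7], travel=[[0, 0, -0.01], [0, 0, -0.03], [0, 0, -0.05], [0, 0, -0.07], [0, 0, -0.09], [0, 0, -0.1], [0, 0, -0.1], [0, 0, -0.1]], dr=[[0, 0, 0], [0, 0, 0], [0, 0, 0], [0, 0, 0], [0, 0, 0], [0, 0, 0], [0, 0, 0], [0, 0, 0]], squeeze=60)

```text
time: 3.82
tool_pos: [0.5957, 0.3067, 0.1357]
tool_rot: [3.141, -0.0, 1.521]
contact_force: [-0.5, -0.3, -3.2]
opening: 0.0213
grip_force: 60.0
```

Run:
```python
from h import *
from cell import *
s=observe();print(s["time"],s["tool_pos"],np.degrees(s["tool_rot"]),s["contact_force"],s["torque"])
piv=np.array([.6507,-.0332]);d=np.array([np.cos(np.radians(108.2)),np.sin(np.radians(108.2))])
p=piv+d*.285;print(p,togo(s,(*p,.1235),108.2))
```

```text
3.8167 [0.59572942 0.30665217 0.13572037] [ 1.79973136e+02 -4.46189348e-03  8.71469996e+01] [-0.47948682 -0.31867129 -3.24869061] [0.00879791 0.01332513 0.00714784]
[0.56168455 0.23754203] (array([-0.0707, -0.0306,  0.0122]), array([  0.03,   0.  , -21.05]))
```

Emit:
arm_command(fingers=[0.7, 0.7, 0.7, 0.7, 0.7, 0.7, 0.7, 0.7], travel=[[-0.015, -0.006, 0], [-0.03, -0.012, 0], [-0.045, -0.018, 0], [-0.06, -0.024, 0.006], [-0.07, -0.031, 0.012], [-0.07, -0.031, 0.012], [-0.07, -0.031, 0.012], [-0.07, -0.031, 0.012]], dr=[[0, 0, -5], [0, 0, -10], [0, 0, -15], [0, 0, -20], [0, 0, -21], [0, 0, -21], [0, 0, -21], [0, 0, -21]])

```text
time: 4.48
tool_pos: [0.5615, 0.2387, 0.1232]
tool_rot: [-3.141, -0.0, 1.887]
contact_force: [0.3, 0.4, -2.3]
opening: 0.0218
grip_force: 60.0
```

Run:
```python
from h import *
from cell import *
s=observe();print(s["time"],s["tool_pos"],np.degrees(s["tool_rot"]),s["contact_force"],s["torque"])
a=read_camera("side");b=read_camera("scene");w=read_camera("wrist")
for n,c in(("side",a),("scene",b),("wrist",w)):np.savez(n+"2.npz",**c)
def crop(c,x,y,w,h,s):return cv2.resize(c["color"][y:y+h,x:x+w],(400,300),interpolation=cv2.INTER_CUBIC)
m=np.vstack([np.hstack([crop(a,275,220,100,75,4),crop(b,290,215,120,90,4)]),np.hstack([crop(w,160,40,320,240,2),crop(w,0,0,640,480,4)])])
cv2.imwrite("pics/m2.png",m)
```

```text
4.4833 [0.56154492 0.2387322  0.12322564] [-1.79982018e+02 -1.13728534e-02  1.08102356e+02] [ 0.31194755  0.42889768 -2.26057882] [ 0.04369576 -0.14333582  0.06533552]
```

View pics/m2.png

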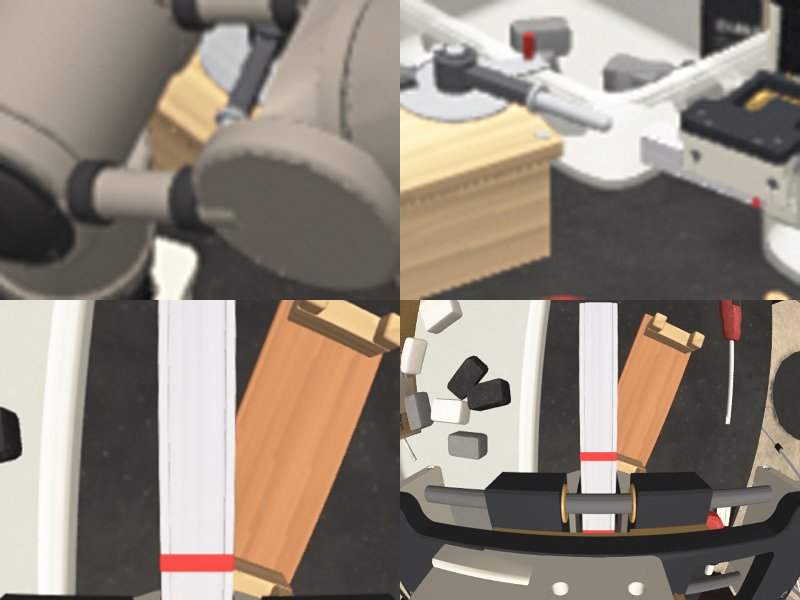

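The side view is blocked by the arm. In the scene crop the nose is at (608,124) and the tube's near end around (645,150); the stub's line meets the tube a bit high, so I compare with projections.

Run:
```python
from h import *
c=load("scene2.npz");S=6;x0,y0,w,h=320,230,100,75
m=cv2.resize(c["color"][y0:y0+h,x0:x0+w],None,fx=S,fy=S,interpolation=cv2.INTER_CUBIC)
def dot(X,col):
    p=proj(c,X);q=((p-[x0,y0]+.5)*S).astype(int);cv2.circle(m,tuple(map(int,q)),3,col,-1);return p
piv=np.array([.6507,-.0332]);a=np.radians(108.2);d=np.array([np.cos(a),np.sin(a)])
for r in(.073,.09,.105,.12,.135):dot([*(piv+d*r),.137],(0,255,0))
t=np.array([.56154,.23873]);a=np.radians(108.1);e=np.array([np.cos(a),np.sin(a)]);n=np.array([-e[1],e[0]])
for l in(-.12,-.1,-.08):
    for y,z in((-.011,-.011),(-.011,.011),(.011,.011),(.011,-.011)):
        dot([*(t+e*l+n*y),.12323+.0137+z],(0,0,255))
for l in(-.028,.028):
    dot([*(t+e*l-n*.011),.137-.011],(255,0,0))
cv2.imwrite("pics/o2.png",m)
```

```text
(no output)
```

View pics/o2.png

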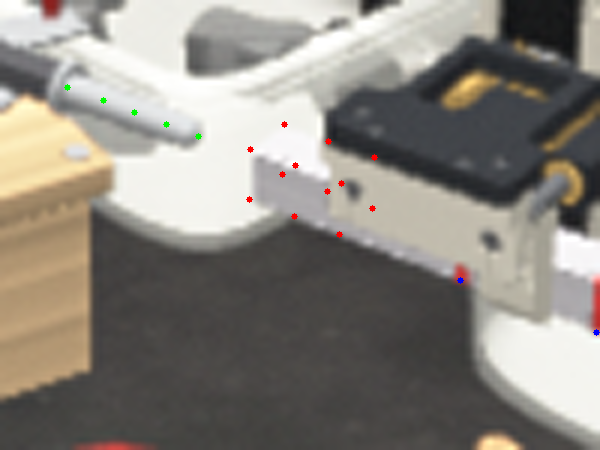

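Emit:
arm_command(fingers=[0.7, 0.7, 0.7, 0.7, 0.7, 0.7, 0.7, 0.7], travel=[[-0.01, 0, 0], [-0.02, 0, 0], [-0.025, 0, 0], [-0.028, 0, 0], [-0.031, 0, 0], [-0.034, 0, 0], [-0.037, 0, 0], [-0.04, 0, 0]], dr=[[0, 0, 0], [0, 0, 0], [0, 0, 0], [0, 0, 0], [0, 0, 0], [0, 0, 0], [0, 0, 0], [0, 0, 0]])

```text
time: 5.3
tool_pos: [0.5738, 0.2001, 0.1237]
tool_rot: [3.142, 0.0, 1.888]
contact_force: [-0.3, -0.1, -1.8]
opening: 0.0217
grip_force: 60.0
```

Run:
```python
from h import *
from cell import *
s=observe();print(s["tool_pos"],np.degrees(s["tool_rot"]),s["contact_force"],s["torque"],"tool F",tool(s).T@s["contact_force"])
```

```text
[0.57383607 0.20007303 0.1237352 ] [1.79997747e+02 3.31223252e-03 1.08150348e+02] [-0.28713228 -0.13242519 -1.79209891] [ 0.04120774 -0.02662573  0.01860169] tool F [-0.03628739 -0.31416771  1.79208866]
```

Emit:
arm_command(fingers=[0.7, 0.7, 0.7, 0.7, 0.7, 0.7, 0.7, 0.7], travel=[[-0.004, 0, 0], [-0.008, 0, 0], [-0.012, 0, 0], [-0.016, 0, 0], [-0.02, 0, 0], [-0.024, 0, 0], [-0.028, 0, 0], [-0.032, 0, 0]], dr=[[0, 0, 0], [0, 0, 0], [0, 0, 0], [0, 0, 0], [0, 0, 0], [0, 0, 0], [0, 0, 0], [0, 0, 0]])

```text
time: 5.97
tool_pos: [0.5839, 0.1694, 0.1237]
tool_rot: [3.142, 0.0, 1.887]
contact_force: [-0.1, -0.1, -1.0]
opening: 0.0216
grip_force: 60.0
```

Run:
```python
from h import *
from cell import *
s=observe();print(s["tool_pos"],np.degrees(s["tool_rot"]),s["torque"],"tool F",tool(s).T@s["contact_force"])
c=read_camera("scene");S=6;x0,y0,w,h=280,210,130,90
cv2.imwrite("pics/s3.png",cv2.resize(c["color"][y0:y0+h,x0:x0+w],None,fx=S,fy=S,interpolation=cv2.INTER_CUBIC))
```

```text
[0.58388465 0.16942256 0.12370177] [1.79999658e+02 6.13013258e-03 1.08142561e+02] [ 0.03298799 -0.06325452  0.06007869] tool F [-0.05364791 -0.11265423  0.98063155]
```

View pics/s3.png

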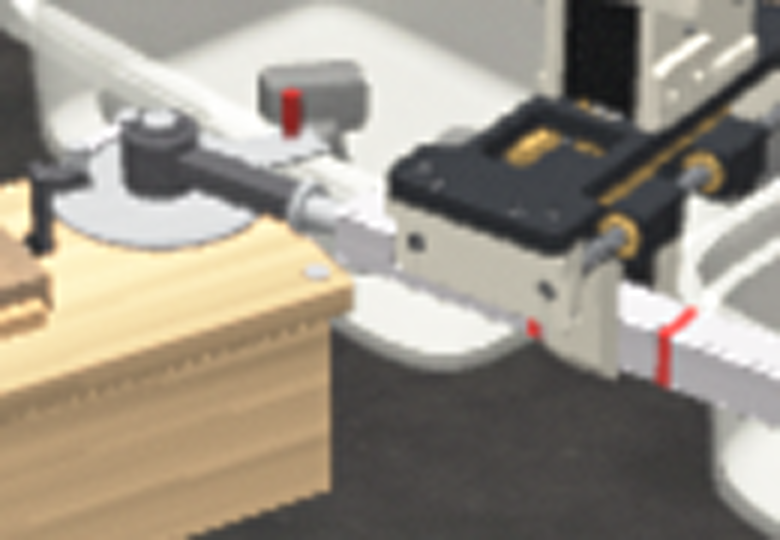

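The tube is on the stub: its end is at (337,235), a little short of the shoulder at (307,205), so about 18 mm remain.

Emit:
arm_command(fingers=[0.7, 0.7, 0.7, 0.7, 0.7, 0.7, 0.7, 0.7], travel=[[-0.004, 0, 0], [-0.008, 0, 0], [-0.012, 0, 0], [-0.014, 0, 0], [-0.016, 0, 0], [-0.017, 0, 0], [-0.018, 0, 0], [-0.018, 0, 0]], dr=[[0, 0, 0], [0, 0, 0], [0, 0, 0], [0, 0, 0], [0, 0, 0], [0, 0, 0], [0, 0, 0], [0, 0, 0]])

```text
time: 6.68
tool_pos: [0.5894, 0.1526, 0.1237]
tool_rot: [3.142, 0.0, 1.887]
contact_force: [0.5, 0.3, -2.2]
opening: 0.0215
grip_force: 60.0
```

Emit:
arm_command(fingers=[0.7, 0.7, 0.7], travel=[[-0.001, 0, 0], [-0.001, 0, 0], [-0.001, 0, 0]], dr=[[0, 0, 0], [0, 0, 0], [0, 0, 0]])

```text
time: 6.93
tool_pos: [0.5897, 0.1519, 0.1237]
tool_rot: [3.142, 0.0, 1.888]
contact_force: [0.6, -0.8, -2.5]
opening: 0.0216
grip_force: 60.0
```

Emit:
arm_command(fingers=[0.7, 0.7, 0.7], travel=[[-0.001, 0, 0], [-0.001, 0, 0], [-0.001, 0, 0]], dr=[[0, 0, 0], [0, 0, 0], [0, 0, 0]])

```text
time: 7.18
tool_pos: [0.5899, 0.1511, 0.1237]
tool_rot: [-3.142, -0.0, 1.888]
contact_force: [-0.5, 2.0, -1.7]
opening: 0.0218
grip_force: 60.0
```

Emit:
arm_command(fingers=[0.7, 0.7, 0.7], travel=[[-0.001, 0, 0], [-0.001, 0, 0], [-0.001, 0, 0]], dr=[[0, 0, 0], [0, 0, 0], [0, 0, 0]])

```text
time: 7.43
tool_pos: [0.5898, 0.151, 0.1237]
tool_rot: [-3.141, -0.002, 1.888]
contact_force: [-2.0, 5.8, -0.6]
opening: 0.0213
grip_force: 60.0
```

Run:
```python
from h import *
from cell import *
s=observe();print(s["tool_pos"],np.degrees(s["tool_rot"]),s["torque"],"tool F",tool(s).T@s["contact_force"])
```

```text
[0.5898059  0.1510404  0.12370443] [-1.79986768e+02 -9.79717785e-02  1.08165221e+02] [0.80026899 0.2242178  0.02219729] tool F [ 6.14235752 -0.06284556  0.58627462]
```

Seated on the shoulder (6 N axial). Swinging begins, at about 16 degrees per call, with the torque about the pivot watched.

Emit:
arm_command(fingers=[0.7, 0.7, 0.7, 0.7, 0.7, 0.7, 0.7, 0.7], travel=[[-0.0001, -0.0068, 0], [-0.0005, -0.0135, 0], [-0.0011, -0.0203, 0], [-0.0019, -0.027, 0], [-0.0029, -0.0337, 0], [-0.0042, -0.0403, 0], [-0.0058, -0.0469, 0], [-0.0075, -0.0535, 0]], dr=[[0, 0, -2], [0, 0, -4], [0, 0, -6], [0, 0, -8], [0, 0, -10], [0, 0, -12], [0, 0, -14], [0, 0, -16]])

```text
time: 8.1
tool_pos: [0.5435, 0.1287, 0.1242]
tool_rot: [3.135, -0.001, 2.169]
contact_force: [6.9, 12.4, -6.5]
opening: 0.0214
grip_force: 60.0
```

```bash
cat >> h.py <<'E'
def rep(s):
    piv=np.array([.6507,-.0332]);p=s["tool_pos"][:2]-piv;F=s["contact_force"];r=np.hypot(*p)
    th=np.degrees(np.arctan2(p[1],p[0]));f=tool(s).T@F
    print("t %.2f r %.4f th %.2f yaw %.2f z %.4f F(rad,cw,down) %s Mz %.2f tau %.2f"%(s["time"],r,th,np.degrees(s["tool_rot"][2]),s["tool_pos"][2],f.round(1),s["torque"][2],p[0]*F[1]-p[1]*F[0]+s["torque"][2]),np.round(s["torque"],2),s["opening"])
E
python3 - <<'E'
from h import *
from cell import *
rep(observe())
E
```

```text
t 8.10 r 0.1942 th 123.51 yaw 124.27 z 0.1242 F(rad,cw,down) [ 6.4 12.7  6.6] Mz 0.30 tau -2.15 [ 2.17 -1.07  0.3 ] 0.021410610554961528
```

Emit:
arm_command(fingers=[0.7, 0.7, 0.7, 0.7, 0.7, 0.7, 0.7, 0.7], travel=[[-0.0001, -0.0068, 0], [-0.0005, -0.0135, 0], [-0.0011, -0.0203, 0], [-0.0019, -0.027, 0], [-0.0029, -0.0337, 0], [-0.0042, -0.0403, 0], [-0.0058, -0.0469, 0], [-0.0075, -0.0535, 0]], dr=[[0, 0, -2], [0, 0, -4], [0, 0, -6], [0, 0, -8], [0, 0, -10], [0, 0, -12], [0, 0, -14], [0, 0, -16]])

```text
time: 8.77
tool_pos: [0.503, 0.0929, 0.1241]
tool_rot: [3.135, -0.0, 2.448]
contact_force: [6.1, 16.3, -5.1]
opening: 0.0218
grip_force: 60.1
```

Run:
```python
from h import *
from cell import *
rep(observe())
```

```text
t 8.77 r 0.1942 th 139.50 yaw 140.26 z 0.1241 F(rad,cw,down) [ 5.8 16.4  5.2] Mz 0.33 tau -2.86 [ 2.84 -0.82  0.33] 0.0217656369326341
```

Emit:
arm_command(fingers=[0.7, 0.7, 0.7, 0.7, 0.7, 0.7, 0.7, 0.7], travel=[[-0.0001, -0.0068, 0], [-0.0005, -0.0135, 0], [-0.0011, -0.0203, 0], [-0.0019, -0.027, 0], [-0.0029, -0.0337, 0], [-0.0042, -0.0403, 0], [-0.0058, -0.0469, 0], [-0.0075, -0.0535, 0]], dr=[[0, 0, -2], [0, 0, -4], [0, 0, -6], [0, 0, -8], [0, 0, -10], [0, 0, -12], [0, 0, -14], [0, 0, -16]])

```text
time: 9.43
tool_pos: [0.4734, 0.0466, 0.1239]
tool_rot: [3.137, -0.0, 2.728]
contact_force: [2.5, 14.6, -3.5]
opening: 0.0212
grip_force: 60.1
```

Run:
```python
from h import *
from cell import *
rep(observe())
```

```text
t 9.43 r 0.1944 th 155.78 yaw 156.29 z 0.1239 F(rad,cw,down) [ 3.6 14.4  3.6] Mz 0.56 tau -2.23 [ 2.64 -0.42  0.56] 0.021219369632843387
```

Emit:
arm_command(fingers=[0.7, 0.7, 0.7, 0.7, 0.7, 0.7, 0.7, 0.7], travel=[[0, -0.0042, 0], [-0.0003, -0.0085, 0], [-0.0006, -0.0127, 0], [-0.001, -0.017, 0], [-0.0015, -0.0212, 0], [-0.002, -0.0254, 0], [-0.0027, -0.0296, 0], [-0.0035, -0.0338, 0]], dr=[[0, 0, -1.25], [0, 0, -2.5], [0, 0, -3.75], [0, 0, -5], [0, 0, -6.25], [0, 0, -7.5], [0, 0, -8.75], [0, 0, -10]])

```text
time: 10.1
tool_pos: [0.462, 0.0137, 0.1237]
tool_rot: [3.139, -0.002, 2.902]
contact_force: [-2.2, 12.0, -0.7]
opening: 0.0209
grip_force: 60.2
```

Run:
```python
from h import *
from cell import *
rep(observe())
```

```text
t 10.10 r 0.1945 th 166.03 yaw 166.29 z 0.1237 F(rad,cw,down) [ 5.  11.2  0.7] Mz 0.74 tau -1.43 [2.17 0.1  0.74] 0.02087324568109213
```

Emit:
arm_command(fingers=[0.7, 0.7, 0.7, 0.7, 0.7, 0.7, 0.7, 0.7], travel=[[0, -0.0017, 0], [0, -0.0034, 0], [-0.0001, -0.0051, 0], [-0.0001, -0.0068, 0], [-0.0002, -0.0085, 0], [-0.0003, -0.0102, 0], [-0.0004, -0.0119, 0], [-0.0005, -0.0136, 0]], dr=[[0, 0, -0.5], [0, 0, -1], [0, 0, -1.5], [0, 0, -2], [0, 0, -2.5], [0, 0, -3], [0, 0, -3.5], [0, 0, -4]])

```text
time: 10.77
tool_pos: [0.4591, 0.0002, 0.1236]
tool_rot: [3.139, -0.002, 2.972]
contact_force: [-1.7, 11.1, -1.8]
opening: 0.0216
grip_force: 60.3
```

Run:
```python
from h import *
from cell import *
rep(observe())
```

```text
t 10.77 r 0.1945 th 170.12 yaw 170.26 z 0.1236 F(rad,cw,down) [ 3.5 10.6  1.8] Mz 0.80 tau -1.27 [1.89 0.15 0.8 ] 0.02159878519785142
```

Emit:
arm_command(fingers=[0.7, 0.7, 0.7, 0.7, 0.7, 0.7], travel=[[0, -0.001, 0], [0, -0.002, 0], [0, -0.003, 0], [-0.0001, -0.004, 0], [-0.0001, -0.005, 0], [-0.0001, -0.005, 0]], dr=[[0, 0, -0.3], [0, 0, -0.6], [0, 0, -0.9], [0, 0, -1.2], [0, 0, -1.5], [0, 0, -1.5]])

```text
time: 11.27
tool_pos: [0.4582, -0.005, 0.1236]
tool_rot: [3.139, -0.002, 2.998]
contact_force: [-2.7, 10.7, -1.4]
opening: 0.0216
grip_force: 60.2
```

Run:
```python
from h import *
from cell import *
rep(observe())
```

```text
t 11.27 r 0.1945 th 171.66 yaw 171.75 z 0.1236 F(rad,cw,down) [ 4.2 10.2  1.4] Mz 0.74 tau -1.23 [1.66 0.17 0.74] 0.021554873309347754
```

Emit:
arm_command(fingers=[0.7, 0.7, 0.7, 0.7], travel=[[0, -0.001, 0], [0, -0.002, 0], [0, -0.003, 0], [0, -0.003, 0]], dr=[[0, 0, -0.3], [0, 0, -0.6], [0, 0, -0.9], [0, 0, -0.9]])

```text
time: 11.6
tool_pos: [0.4578, -0.0081, 0.1237]
tool_rot: [3.14, -0.002, 3.013]
contact_force: [-1.8, 8.3, -2.2]
opening: 0.0215
grip_force: 60.2
```

Run:
```python
from h import *
from cell import *
rep(observe())
```

```text
t 11.60 r 0.1945 th 172.58 yaw 172.65 z 0.1237 F(rad,cw,down) [2.8 8.  2.2] Mz 0.67 tau -0.89 [1.58 0.15 0.67] 0.021516812760475332
```

Emit:
arm_command(fingers=[0.7, 0.7, 0.7, 0.7], travel=[[0, -0.0005, 0], [0, -0.001, 0], [0, -0.0015, 0], [0, -0.0015, 0]], dr=[[0, 0, -0.15], [0, 0, -0.3], [0, 0, -0.45], [0, 0, -0.45]])

```text
time: 11.93
tool_pos: [0.4576, -0.0096, 0.1236]
tool_rot: [3.14, -0.002, 3.021]
contact_force: [-2.1, 9.0, -0.1]
opening: 0.0217
grip_force: 60.2
```

Run:
```python
from h import *
from cell import *
rep(observe())
```

```text
t 11.93 r 0.1945 th 173.03 yaw 173.08 z 0.1236 F(rad,cw,down) [3.1 8.7 0.2] Mz 0.70 tau -0.98 [1.61 0.16 0.7 ] 0.021686496782973554
```

Emit:
arm_command(fingers=[0.7, 0.7, 0.7, 0.7], travel=[[0, -0.0005, 0], [0, -0.001, 0], [0, -0.001, 0], [0, -0.001, 0]], dr=[[0, 0, -0.15], [0, 0, -0.3], [0, 0, -0.3], [0, 0, -0.3]])

```text
time: 12.27
tool_pos: [0.4575, -0.0106, 0.1236]
tool_rot: [3.14, -0.002, 3.026]
contact_force: [-2.4, 8.7, -1.5]
opening: 0.0216
grip_force: 60.2
```

Run:
```python
from h import *
from cell import *
rep(observe())
```

```text
t 12.27 r 0.1945 th 173.33 yaw 173.37 z 0.1236 F(rad,cw,down) [3.4 8.3 1.5] Mz 0.66 tau -0.96 [1.4  0.18 0.66] 0.021589445518678
```

Emit:
arm_command(fingers=[0.7, 0.7, 0.7, 0.7], travel=[[0, -0.0005, 0], [0, -0.001, 0], [0, -0.001, 0], [0, -0.001, 0]], dr=[[0, 0, -0.15], [0, 0, -0.3], [0, 0, -0.3], [0, 0, -0.3]])

```text
time: 12.6
tool_pos: [0.4574, -0.0117, 0.1236]
tool_rot: [3.14, -0.002, 3.031]
contact_force: [-1.6, 8.8, -1.2]
opening: 0.0213
grip_force: 60.2
```

Run:
```python
from h import *
from cell import *
rep(observe())
```

```text
t 12.60 r 0.1945 th 173.64 yaw 173.67 z 0.1236 F(rad,cw,down) [2.5 8.6 1.2] Mz 0.56 tau -1.11 [1.44 0.2  0.56] 0.021302985957251268
```

Emit:
arm_command(fingers=[0.7, 0.7, 0.7, 0.7], travel=[[0, -0.0005, 0], [0, -0.001, 0], [0, -0.001, 0], [0, -0.001, 0]], dr=[[0, 0, -0.15], [0, 0, -0.3], [0, 0, -0.3], [0, 0, -0.3]])

```text
time: 12.93
tool_pos: [0.4573, -0.0127, 0.1236]
tool_rot: [3.14, -0.002, 3.036]
contact_force: [-1.8, 8.9, -0.8]
opening: 0.0216
grip_force: 60.2
```

Run:
```python
from h import *
from cell import *
rep(observe())
```

```text
t 12.93 r 0.1945 th 173.95 yaw 173.97 z 0.1236 F(rad,cw,down) [2.7 8.7 0.8] Mz 0.65 tau -1.03 [1.44 0.13 0.65] 0.021567412034132278
```

Emit:
arm_command(fingers=[0.7, 0.7, 0.7, 0.7], travel=[[0, -0.0005, 0], [0, -0.001, 0], [0, -0.0015, 0], [0, -0.0015, 0]], dr=[[0, 0, -0.15], [0, 0, -0.3], [0, 0, -0.45], [0, 0, -0.45]])

```text
time: 13.27
tool_pos: [0.4571, -0.0143, 0.1236]
tool_rot: [3.14, -0.002, 3.044]
contact_force: [-1.7, 8.1, -1.2]
opening: 0.0217
grip_force: 60.1
```

Run:
```python
from h import *
from cell import *
rep(observe())
```

```text
t 13.27 r 0.1945 th 174.41 yaw 174.43 z 0.1236 F(rad,cw,down) [2.4 7.9 1.2] Mz 0.53 tau -1.00 [1.34 0.2  0.53] 0.02165166472419012
```

Emit:
arm_command(fingers=[0.7, 0.7, 0.7, 0.7], travel=[[0, -0.0005, 0], [0, -0.001, 0], [0, -0.0015, 0], [0, -0.0015, 0]], dr=[[0, 0, -0.15], [0, 0, -0.3], [0, 0, -0.45], [0, 0, -0.45]])

```text
time: 13.6
tool_pos: [0.457, -0.0152, 0.1236]
tool_rot: [3.139, -0.002, 3.052]
contact_force: [-2.4, 10.6, -0.7]
opening: 0.0218
grip_force: 60.1
```

Run:
```python
from h import *
from cell import *
rep(observe())
```

```text
t 13.60 r 0.1945 th 174.70 yaw 174.85 z 0.1236 F(rad,cw,down) [ 3.3 10.3  0.8] Mz 0.53 tau -1.47 [1.79 0.06 0.53] 0.02180768671231889
```

The stop is felt: torque up, motion lagging. I press a little more.

Emit:
arm_command(fingers=[0.7, 0.7, 0.7, 0.7], travel=[[0, -0.0004, 0], [0, -0.0008, 0], [0, -0.0008, 0], [0, -0.0008, 0]], dr=[[0, 0, -0.1], [0, 0, -0.2], [0, 0, -0.2], [0, 0, -0.2]])

```text
time: 13.93
tool_pos: [0.457, -0.0156, 0.1236]
tool_rot: [3.138, -0.002, 3.055]
contact_force: [-1.5, 12.3, -1.3]
opening: 0.0213
grip_force: 60.1
```

Run:
```python
from h import *
from cell import *
rep(observe())
```

```text
t 13.93 r 0.1945 th 174.80 yaw 175.05 z 0.1236 F(rad,cw,down) [ 2.6 12.1  1.3] Mz 0.67 tau -1.69 [2.15 0.03 0.67] 0.021333209712233053
```

Emit:
arm_command(fingers=[0.7, 0.7, 0.7, 0.7], travel=[[0, -0.0004, 0], [0, -0.0008, 0], [0, -0.0008, 0], [0, -0.0008, 0]], dr=[[0, 0, 0], [0, 0, 0], [0, 0, 0], [0, 0, 0]])

```text
time: 14.27
tool_pos: [0.4569, -0.0159, 0.1236]
tool_rot: [3.137, -0.002, 3.055]
contact_force: [-1.2, 15.6, -1.3]
opening: 0.0216
grip_force: 60.2
```

Run:
```python
from h import *
from cell import *
rep(observe())
```

```text
t 14.27 r 0.1945 th 174.89 yaw 175.06 z 0.1236 F(rad,cw,down) [ 2.5 15.5  1.4] Mz 0.68 tau -2.33 [ 2.66 -0.09  0.68] 0.021557888602475428
```

Emit:
arm_command(fingers=[0.7, 0.7, 0.7, 0.7, 0.7], travel=[[0, 0.001, 0], [0, 0.002, 0], [0, 0.003, 0], [0, 0.0035, 0], [0, 0.0035, 0]], dr=[[0, 0, 0.2], [0, 0, 0.3], [0, 0, 0.5], [0, 0, 0.5], [0, 0, 0.5]])

```text
time: 14.68
tool_pos: [0.4572, -0.0145, 0.1236]
tool_rot: [3.141, -0.002, 3.046]
contact_force: [-3.9, 4.8, -1.3]
opening: 0.0217
grip_force: 60.0
```

Run:
```python
from h import *
from cell import *
rep(observe())
```

```text
t 14.68 r 0.1945 th 174.47 yaw 174.54 z 0.1236 F(rad,cw,down) [4.4 4.4 1.3] Mz 0.38 tau -0.47 [0.92 0.32 0.38] 0.021652443585700887
```

Emit:
arm_command(fingers=[0.7, 0.7, 0.7, 0.7], travel=[[0, 0.0008, 0], [0, 0.0015, 0], [0, 0.002, 0], [0, 0.002, 0]], dr=[[0, 0, 0.2], [0, 0, 0.4], [0, 0, 0.5], [0, 0, 0.5]])

```text
time: 15.02
tool_pos: [0.4575, -0.0131, 0.1235]
tool_rot: [-3.141, -0.002, 3.037]
contact_force: [-4.9, 2.7, -2.2]
opening: 0.0218
grip_force: 60.0
```

Run:
```python
from h import *
from cell import *
rep(observe())
```

```text
t 15.02 r 0.1943 th 174.06 yaw 173.99 z 0.1235 F(rad,cw,down) [5.2 2.2 2.2] Mz 0.12 tau -0.31 [0.47 0.59 0.12] 0.0218282434727216
```

Emit:
arm_command(fingers=[0.7, 0.7, 0.7, 0.7, 0.7, 0.7], travel=[[0.001, 0.0003, 0], [0.002, 0.0005, 0], [0.004, 0.0005, 0], [0.006, 0.0005, 0], [0.008, 0.0005, 0], [0.008, 0.0005, 0]], dr=[[0, 0, 0], [0, 0, 0], [0, 0, 0], [0, 0, 0], [0, 0, 0], [0, 0, 0]])

```text
time: 15.52
tool_pos: [0.4501, -0.0119, 0.1238]
tool_rot: [-3.141, 0.0, 3.037]
contact_force: [-0.3, -0.3, -1.9]
opening: 0.0216
grip_force: 60.0
```

Run:
```python
from h import *
from cell import *
rep(observe())
```

```text
t 15.52 r 0.2017 th 173.93 yaw 173.99 z 0.1238 F(rad,cw,down) [ 0.3 -0.3  1.9] Mz -0.02 tau 0.04 [ 0.08 -0.13 -0.02] 0.021621725807452977
```

Emit:
arm_command(fingers=[0.7, 0.7, 0.7, 0.7, 0.7, 0.7, 0.7, 0.7], travel=[[0.007, 0, 0], [0.014, 0, 0], [0.021, 0, 0], [0.028, 0, 0], [0.035, 0, 0], [0.042, 0, 0], [0.05, 0, 0], [0.056, 0, 0]], dr=[[0, 0, 0], [0, 0, 0], [0, 0, 0], [0, 0, 0], [0, 0, 0], [0, 0, 0], [0, 0, 0], [0, 0, 0]])

```text
time: 16.18
tool_pos: [0.3936, -0.0058, 0.1237]
tool_rot: [-3.142, -0.0, 3.037]
contact_force: [0.2, 0.5, -1.8]
opening: 0.0217
grip_force: 60.0
```

Emit:
arm_command(fingers=[0.7, 0.7, 0.7], travel=[[0.006, 0, 0], [0.012, 0, 0], [0.012, 0, 0]], dr=[[0, 0, 0], [0, 0, 0], [0, 0, 0]])

```text
time: 16.43
tool_pos: [0.3814, -0.0045, 0.1236]
tool_rot: [3.142, -0.001, 3.037]
contact_force: [-0.0, 0.6, -1.7]
opening: 0.0215
grip_force: 60.0
```

Run:
```python
from h import *
from cell import *
s=observe();rep(s);print(s["tool_pos"],s["qpos"].round(2))
for n in("side","scene","wrist"):
    c=read_camera(n);np.savez(n+"4.npz",**c)
a=load("side4.npz");b=load("scene4.npz");w=load("wrist4.npz")
def crop(c,x,y,w,h):return cv2.resize(c["color"][y:y+h,x:x+w],(400,300),interpolation=cv2.INTER_CUBIC)
cv2.imwrite("pics/m4.png",np.vstack([np.hstack([crop(a,270,170,120,90),crop(b,245,200,120,90)]),np.hstack([crop(a,0,0,640,480),crop(b,0,0,640,480)])]))
```

```text
t 16.43 r 0.2708 th 173.91 yaw 174.00 z 0.1236 F(rad,cw,down) [0.1 0.6 1.7] Mz 0.03 tau -0.13 [ 0.19 -0.16  0.03] 0.021531128171121995
[ 0.38141027 -0.00446205  0.12363523] [-0.21  0.22  2.04 -0.    0.89 -1.68]
```

View pics/m4.png

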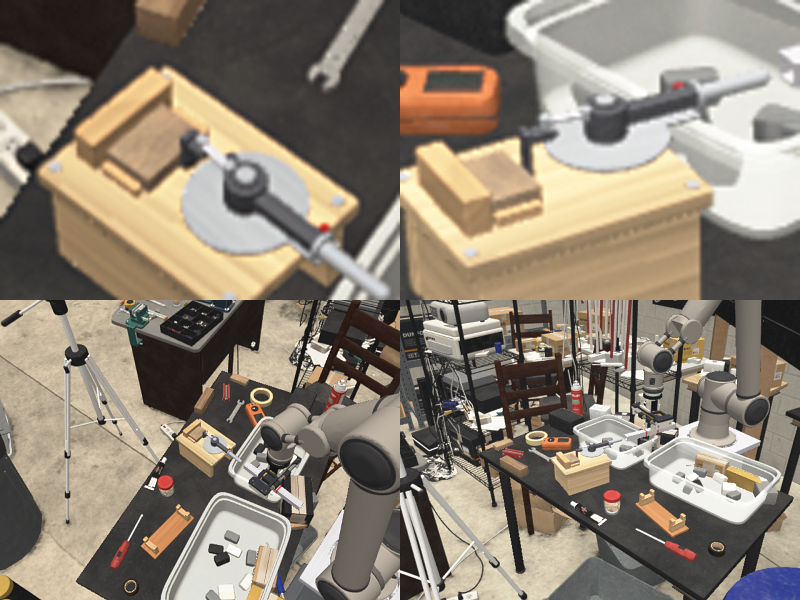

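The lever lies against the red pin (side crop (323,228), unmoved) and the offcut is against the fence. The tube is free, so it goes back to the rest.

Emit:
arm_command(fingers=[0.7, 0.7, 0.7, 0.7, 0.7, 0.7, 0.7, 0.7], travel=[[0, 0, -0.03], [0, 0, -0.06], [-0.013, 0.025, -0.07], [-0.027, 0.05, -0.07], [-0.04, 0.075, -0.07], [-0.053, 0.1, -0.07], [-0.067, 0.125, -0.07], [-0.08, 0.15, -0.07]], dr=[[0, 0, 0], [0, 0, 0], [0, 0, 6], [0, 0, 12], [0, 0, 18], [0, 0, 25], [0, 0, 32], [0, 0, 39]])

```text
time: 17.25
tool_pos: [0.479, 0.1375, 0.1935]
tool_rot: [3.141, 0.0, 2.35]
contact_force: [0.5, -0.9, -2.5]
opening: 0.0215
grip_force: 60.0
```

Run:
```python
from h import *
from cell import *
s=observe();rep(s);print(togo(s,(.5962,.3068,.17),87.15))
```

```text
t 17.25 r 0.2421 th 135.16 yaw 134.65 z 0.1935 F(rad,cw,down) [-1.  -0.3  2.5] Mz 0.01 tau 0.10 [ 0.04 -0.16  0.01] 0.021518401525087747
(array([0.0381, 0.2023, 0.0236]), array([1.00e-02, 1.00e-02, 4.75e+01]))
```

Emit:
arm_command(fingers=[0.7, 0.7, 0.7, 0.7, 0.7, 0.7, 0.7, 0.7], travel=[[0.005, 0.026, 0], [0.01, 0.052, 0], [0.015, 0.078, 0], [0.02, 0.104, 0], [0.025, 0.13, 0], [0.03, 0.156, 0], [0.035, 0.182, 0], [0.038, 0.202, 0]], dr=[[0, 0, 6], [0, 0, 12], [0, 0, 18], [0, 0, 24], [0, 0, 30], [0, 0, 36], [0, 0, 42], [0, 0, 47.5]])

```text
time: 17.92
tool_pos: [0.5948, 0.3078, 0.1928]
tool_rot: [-3.141, -0.0, 1.523]
contact_force: [0.4, 0.5, -1.6]
opening: 0.0212
grip_force: 60.0
```

Emit:
arm_command(fingers=[0.7, 0.7, 0.7], travel=[[0, 0, 0], [0, 0, 0], [0, 0, 0]], dr=[[0, 0, 0], [0, 0, 0], [0, 0, 0]])

```text
time: 18.17
tool_pos: [0.5936, 0.3054, 0.1929]
tool_rot: [-3.14, 0.001, 1.529]
contact_force: [0.3, -0.4, -1.1]
opening: 0.0215
grip_force: 60.0
```

Run:
```python
from h import *
from cell import *
s=observe();rep(s);print(s["tool_pos"],togo(s,(.5962,.3068,.038),87.15))
c=read_camera("wrist");np.savez("w5.npz",**c);cv2.imwrite("pics/w5.png",c["color"][0:420])
hsv=cv2.cvtColor(c["color"],cv2.COLOR_BGR2HSV)
red=(hsv[...,1]>130)&((hsv[...,0]<8)|(hsv[...,0]>172));red[:,:260]=0;red[:,360:]=0
n,l,st,ce=cv2.connectedComponentsWithStats(red.astype(np.uint8))
for i in range(1,n):
    if st[i,4]>30:print(ce[i],st[i],fish(c,ce[i],s["tool_pos"][2]+.0247))
```

```text
t 18.17 r 0.3433 th 99.57 yaw 87.58 z 0.1929 F(rad,cw,down) [-0.4  0.3  1.1] Mz -0.01 tau -0.08 [-0.05 -0.02 -0.01] 0.021535223755537975
[0.59362835 0.30536376 0.19292288] (array([0.0017, 0.0027, 0.1549]), array([-0.07,  0.06,  0.43]))
[317.33676093 249.94730077] [288 243  60  14 778] [[0.59683115 0.33415762 0.21762288]]
[317.36744186 370.39534884] [291 368  53   5 215] [[0.59453933 0.27957795 0.21762288]]
```

View pics/w5.png

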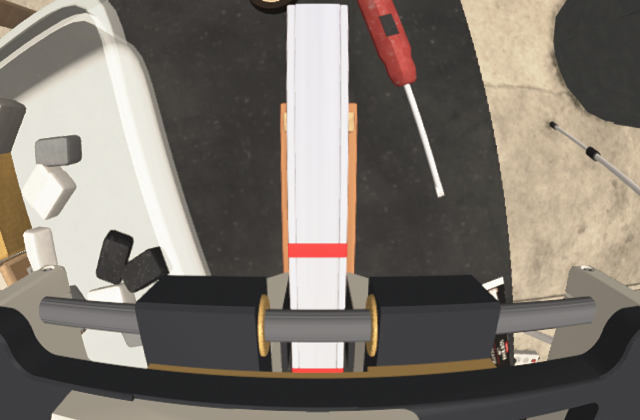

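The wrist view shows the tube (288-348 px wide) centred over the rest's notches, its band at (317,250). I lower it.

Emit:
arm_command(fingers=[0.7, 0.7, 0.7, 0.7, 0.7, 0.7, 0.7, 0.7], travel=[[0.001, 0.002, 0.02], [0.001, 0.002, 0.045], [0.001, 0.002, 0.07], [0.001, 0.002, 0.095], [0.001, 0.002, 0.115], [0.001, 0.002, 0.13], [0.001, 0.002, 0.14], [0.001, 0.002, 0.147]], dr=[[0, 0, 0.3], [0, 0, 0.3], [0, 0, 0.3], [0, 0, 0.3], [0, 0, 0.3], [0, 0, 0.3], [0, 0, 0.3], [0, 0, 0.3]])

```text
time: 18.88
tool_pos: [0.5956, 0.3059, 0.0459]
tool_rot: [-3.141, 0.001, 1.522]
contact_force: [-0.5, -1.1, -2.5]
opening: 0.0215
grip_force: 60.0
```

Emit:
arm_command(fingers=[0.7, 0.7, 0.7, 0.7], travel=[[0, 0, 0.002], [0, 0, 0.004], [0, 0, 0.006], [0, 0, 0.006]], dr=[[0, 0, 0], [0, 0, 0], [0, 0, 0], [0, 0, 0]])

```text
time: 19.22
tool_pos: [0.5963, 0.3068, 0.0413]
tool_rot: [3.141, -0.0, 1.522]
contact_force: [-0.5, -0.5, -2.6]
opening: 0.0218
grip_force: 60.0
```

Run:
```python
from h import *
from cell import *
s=observe();rep(s);print(s["tool_pos"])
```

```text
t 19.22 r 0.3443 th 99.08 yaw 87.20 z 0.0413 F(rad,cw,down) [-0.5 -0.5  2.6] Mz 0.04 tau 0.24 [ 0.03 -0.04  0.04] 0.021758491362493203
[0.59633354 0.30681857 0.04130528]
```

Still carrying weight; down to contact.

Emit:
arm_command(fingers=[0.7, 0.7, 0.7, 0.7, 0.7], travel=[[0, 0, 0.001], [0, 0, 0.002], [0, 0, 0.003], [0, 0, 0.004], [0, 0, 0.004]], dr=[[0, 0, 0], [0, 0, 0], [0, 0, 0], [0, 0, 0], [0, 0, 0]])

```text
time: 19.63
tool_pos: [0.5961, 0.3068, 0.0373]
tool_rot: [3.141, -0.0, 1.522]
contact_force: [-2.2, -0.6, 0.7]
opening: 0.0215
grip_force: 60.0
```

Run:
```python
from h import *
from cell import *
s=observe();rep(s);print(s["tool_pos"])
```

```text
t 19.63 r 0.3444 th 99.12 yaw 87.20 z 0.0373 F(rad,cw,down) [-0.7 -2.2 -0.7] Mz -0.02 tau 0.77 [-0.1   0.15 -0.02] 0.021536444133513168
[0.59613708 0.30680434 0.03728766]
```

Tube rests on the notch floors (load off the wrist). I release and rise.

Emit:
arm_command(fingers=[0.4, 0.2, 0, 0, 0, 0, 0, 0], travel=[[0, 0, 0], [0, 0, 0], [0, 0, 0], [0, 0, 0], [0, 0, 0], [0, 0, -0.01], [0, 0, -0.03], [0, 0, -0.05]], dr=[[0, 0, 0], [0, 0, 0], [0, 0, 0], [0, 0, 0], [0, 0, 0], [0, 0, 0], [0, 0, 0], [0, 0, 0]])

```text
time: 20.3
tool_pos: [0.5956, 0.3066, 0.0872]
tool_rot: [-3.14, 0.001, 1.522]
contact_force: [0.0, -0.2, -0.4]
opening: 0.0456
grip_force: 0.0
```

Emit:
arm_command(fingers=[0, 0, 0, 0, 0, 0, 0, 0], travel=[[0, 0, -0.03], [0, 0, -0.06], [0, 0, -0.09], [0, 0, -0.12], [0, 0, -0.15], [0, 0, -0.15], [0, 0, -0.15], [0, 0, -0.15]], dr=[[0, 0, 0], [0, 0, 0], [0, 0, 0], [0, 0, 0], [0, 0, 0], [0, 0, 0], [0, 0, 0], [0, 0, 0]])

```text
time: 20.97
tool_pos: [0.5956, 0.3066, 0.2365]
tool_rot: [-3.141, 0.0, 1.522]
contact_force: [-0.1, -0.3, -0.5]
opening: 0.0459
grip_force: 0.0
```

Run:
```python
from h import *
from cell import *
s=observe();rep(s)
b=read_camera("scene");w=read_camera("wrist");a=read_camera("side")
def crop(c,x,y,w,h):return cv2.resize(c["color"][y:y+h,x:x+w],(400,300),interpolation=cv2.INTER_CUBIC)
cv2.imwrite("pics/m6.png",np.vstack([np.hstack([crop(b,360,285,120,90),crop(b,240,205,120,90)]),np.hstack([crop(w,160,40,320,240),crop(a,210,150,200,150)])]))
```

```text
t 20.97 r 0.3442 th 99.21 yaw 87.20 z 0.2365 F(rad,cw,down) [-0.3 -0.   0.5] Mz -0.00 tau 0.04 [-0.03 -0.1  -0.  ] 0.04589497086343746
```

View pics/m6.png

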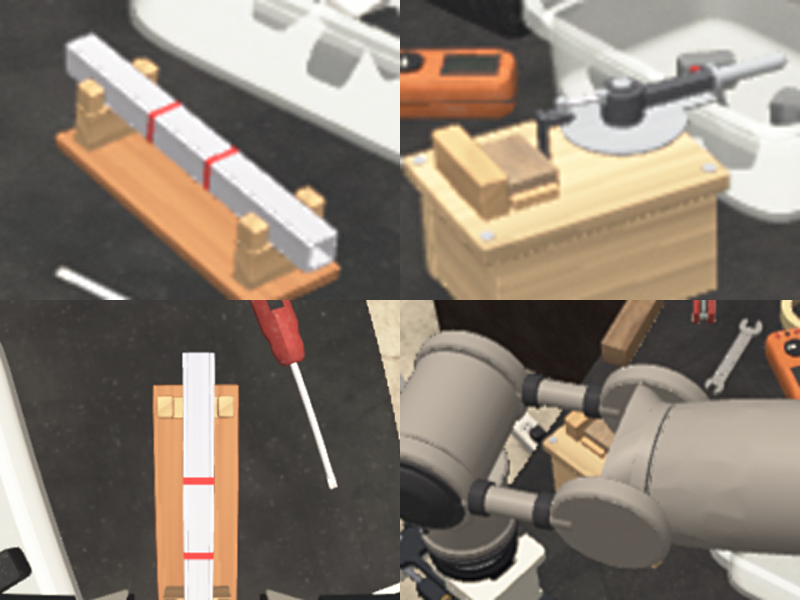

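The tube lies in both notches, with its bands at (163,122) and (220,165) in the scene crop. The lever is on the pin, the offcut is against the fence, and the gripper is clear.

```bash
python3 -c "
from cell import *
print(hand_in())"
```

```text
the job is handed in; nothing more can be done
None
```

The offcut is clamped, with the lever pressed home on the stop pin at about 15 N on the tube and no pin shift visible; the tube is back in its rest, and I handed the job in at about 21 s of the 72 s allowed.

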